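# Seat the vials and tuck the shaker's hold-down plate under its lapped rear cover

## Robot

A 7-joint arm with a two-finger parallel gripper is mounted at the origin on a cart in front of the work surface, level with it; the furniture and walls round the work are solid. World frame = base frame: x ahead of the robot, y to its left, z up, the work surface at z = 0. Lengths are in m, angles in rad, forces in N, time in s.
With the tool pointing down it reaches from about 0.4 to 0.925 m from the base axis. Payload 4.1 kg.
Tool frame: the origin (TCP) lies at the very end of the fingers, on their centre line; the grasp point (between the pads) lies 19 mm behind it; z points along the fingers, x is the direction in which the jaws open and shut, and the axes are right-handed (so a half turn about z gives the same grasp; the last joint's range is limited). The gripper opens to 85 mm and grips with 20 to 120 N. Pads are 22 mm wide; open, the fingers measure 114 mm over their backs; the gripper's body (76 mm by 85 mm) begins 54 mm behind the grasp point. The pads swing forward as they close: fully open they stand 13 mm farther back than shut.
Start: joints at [1.077, 0.398, 0.045, 1.537, -0.019, 1.207, -0.051], TCP at [0.25, -0.6, 0.231] pointing down, gripper open.
Joint ranges: [-2.82, 2.82], [-0.49, 2.23], [-1.37, 1.46], [0, 2.46], [-1.36, 4.5], [0.23, 2], [-2.94, 2.94]. Speed limits (rad/s): [2.57, 2.57, 3.14, 3.14, 3.14, 3.14, 3.14].

## Interface

Orientations are given as a unit quaternion [x, y, z, w].
In Python, from station import bot gives the robot as it stands.
- The arm moves only by the tool jog_arm, never from a script. Its argument "steps" is a list of rows, each a list of 7 numbers: the turn, a rotation vector about the tool's x, y, z in rad, then the shift along the tool's x, y, z in cm, then the closure, from -1 (fully open) to 1 (shut). A call has 1 to 12 rows; each row is the pose to reach, as a shift and turn from the pose measured when the call began, along the tool's axes at that moment; what a row does not reach only later rows make up. A row lasts 1/8 s, in which the tool goes at most 62.5 mm and 10.7 degrees, less where a joint would pass 70% of its speed; a pose out of reach is approached as far as the arm can. A call with a gripper value outside its range is refused whole. The fingers move at their own pace and stop on an object; "newtons" is the grip in N (left out, the last holds). Time passes only in rows, so rows that repeat a pose let the fingers close. It gives the time, the measured TCP pose, the force and the opening at its end, in the units of the state.
- bot.read_state(): the state, without advancing time (a new reading comes with each control period).
- bot.snapshot(name): name is "side" or "top"; returns a dict with "pixels" (420x560x3 uint8, red, green, blue), "fx", "fy", "cx", "cy" (pixels), "R" (3x3) and "t" (3): a world point X has camera coordinates R X + t. Camera axes: x right, y down, z forward; pixel columns grow to the right and rows downward; lengths in m; the calibration is good to about 2 mm. A picture is of the moment at which its call begins. There is no depth.
- bot.job_done(): hands the job in, once; it reports no verdict.
Trained networks look in a picture, given as the dict that the camera call returned (one of the last four; its "shot" number tells which), for a name from the list of things; names that differ only in an ending like _2 or _b are one class to them, and where a whole thing is asked for, a point or a joint stands for the part that bears it (a point fixed in the world has none). Each returns a list of dicts, best first, with "p" (0 to 1); they miss things now and then, are a little off and sometimes report something else, mostly with a low value. They report only what shows in the picture. A call takes as long as a camera call.
- bot.spot_in(picture, label): "box" ([left, top, right, bottom] in pixels, round what is visible of it).
- bot.tip_of(picture, label): "at" ([column, row] in pixels: a listed point, or the origin of a listed thing).
The state is a dict: "time": time; "joints": joint angles; "qvel": joint speeds; "tau": joint torques, N m; "tcp_pos": TCP position; "ee_rot": TCP orientation; "force": force on the tool from outside, world axes, zero at the start; "wrist_torque": the same for the moment, N m; "gripper_width": finger opening in m.
Only numpy, scipy, OpenCV 4.12 (cv2) and the standard library are available. Lean on these libraries where they do the work, as an engineer would, in place of code of your own. Each camera call takes 0.05 s, during which the arm holds its last target.

## Task

In the open front half of the vial shaker two of the six vials stand proud: press them fully home. Then take the loose hold-down plate by its bar handle, slide its back edge under the lip of the rear cover without lifting that cover, all the way back to the stop, and press the plate down flat on the block against the sprung pins. Finish while still holding it pressed flat, for a colleague who will drive the screws, and leave the other things on the bench alone.

Things in the scene. Friction and masses are not known exactly. Their poses are not given: they have to be found in the camera images.
- shaker: Vial shaker, fixed: grey housing 196 x 148 mm (display, keys and knob on its front, towards the robot), aluminium block 178 x 130 mm on top. Origin: under its middle, on the bench; x to its back, y to its left seen from the front, z up; turned -24 to 0 degrees about z. All shaker positions below are in this frame, in mm. Deck with the vial pockets: z 58.
- rear_cover (a joint): Hinge of the rear cover, a 3 mm steel sheet 118 mm wide over the back half of the block; 0 is shut, grows as its front edge rises (0.04 is 3 mm at the lip). A spring holds it shut: about 4 N under the lip starts to lift it. Axis along the shaker's y at x 74, z 77.5 mm.
- lap_edge (a point): Middle of the rear cover's front edge as it lies shut: shaker x -10, y 0, z 77.5 mm (a fixed point). The cover's flat underside is at z 77.5 and runs forward to x -3; from there to x -10 it is turned up to z 83 as a lead-in. Below is the slot, 7.5 mm high over the rails, for the 4 mm plate; the flat cover laps 14 mm over the seated plate.
- seat (a point): Where the centre of the plate's underside belongs: shaker x -41, y 0, z 70 mm (up to 2 mm farther back at the stop). The plate lies on two side rails (|y| 50 to 60, x -98 to 14) and a front bar (x -98 to -86), between two guide cheeks that stand 4 mm above the rails, inner faces at |y| 59: 3 mm play each side.
- pins (a point): Midpoint between the tops of two sprung pins in the front bar (8 mm round, shaker x -92, y +-18), standing 4 mm above the bar at z 74. Together they push up with 4 N at first and 8 N when pressed level with the bar. The screw holes beside them (y +-44) stay empty.
- back_stop (a point): Foot of the back stop, the step inside the slot that the plate's back edge comes up against: x 13, y 0, z 70 mm of the shaker.
- plate: Loose hold-down plate, steel, 104 (x) x 112 (y) x 4 (z) mm with round holes, 0.11 to 0.22 kg. Origin: centre of its underside; x points to its back edge (to be tucked), z up. On top a black bar handle 14 (x) x 46 (y) x 28 (z) mm centred at x -6; two small screw holes at the front corners. Starts flat on the bench, handle up, turned -57 to -23 degrees about z.
- plate_handle (a point): Middle of the handle's top face: in the plate's frame x -6, y 0, z 32 mm.
- plate_back_edge (a point): Middle of the plate's back edge, at mid thickness: in the plate's frame x 52, z 2 mm.
- plate_front_edge (a point): Middle of the plate's front edge, at mid thickness: in the plate's frame x -52, z 2 mm.
- vial_1_cap (a point): Centre of the top of a vial's cap (vial 12 mm round, 33 mm tall), one of six alike; which stands where varies. Pockets: shaker x -62 and -34, y 26, 0 and -26 mm. Home, the cap top is at shaker z 68 mm; the two proud ones start 6 to 9 mm higher. A vial slides only up and down, stays where it is left, takes about 4 N to push and stops dead when home.
- vial_2_cap (a point): As vial_1_cap, another vial.
- vial_3_cap (a point): As vial_1_cap, another vial.
- vial_4_cap (a point): As vial_1_cap, another vial.
- vial_5_cap (a point): As vial_1_cap, another vial.
- vial_6_cap (a point): As vial_1_cap, another vial.
- flow_meter: Grey hand-held flow meter 140 x 72 x 28 mm, a bystander; origin under its middle.
- screwdriver: Small screwdriver 136 mm long lying on the bench, a bystander; origin under its middle, where blade and handle meet.
- fittings_tin: Flat closed tin 72 x 112 x 24 mm, a bystander; origin under its middle.

How it is judged:
On the way, in this order (a step that is already met when the one before it is completed fails the run):
1. all six front vials are fully home, caps within 1.6 mm of their home height (z of each of vial_1_cap, vial_2_cap, vial_3_cap, vial_4_cap, vial_5_cap, vial_6_cap in the frame of shaker below 0.0696 m), for 0.2 s.
2. the plate's back edge is under the rear cover, within 6 mm of the back stop, with the cover shut (x of plate_back_edge in the frame of shaker above 0.007 m and z of plate_back_edge in the frame of shaker between 0.07 and 0.0765 m and y of plate_back_edge in the frame of shaker between -0.008 and 0.008 m and x of plate_front_edge in the frame of shaker below -0.085 m and y of plate_front_edge in the frame of shaker between -0.008 and 0.008 m and value of joint rear_cover below 0.04 rad), for 0.2 s.
At the end, for the whole second after the job is handed in: Caps within 1.6 mm of home; plate between the cheeks, back edge under the rear cover within 6 mm of the stop, both edges within 1.5 mm of flat, level to 0.03 rad, at rest, pressed on the shaker with over 4 N and still touched by the robot; rear cover shut to 0.04 rad (all of step 1 and all of step 2 and z of each of plate_back_edge, plate_front_edge in the frame of shaker below 0.0735 m and z of plate_front_edge in the frame of shaker above 0.07 m and angle between plate's own z axis and vertical below 0.03 rad and linear speed of plate below 0.02 m/s and contact force between plate and shaker above 4 N and contact force between any of the fingers, the arm and plate above 1 N); the arm keeps its last pose, push and grip.
It fails at once if the rear cover is lifted: more than 0.06 rad (about 5 mm at its lip) (value of joint rear_cover above 0.06 rad).
It fails at once if a bystander (flow meter, screwdriver, tin) is moved more than 30 mm (distance of any of flow_meter, screwdriver, fittings_tin from where it was at the start of the episode above 0.03 m).
It also fails if it takes over 51 s, if anything falls off the work surface, if the arm or the gripper's body presses on something with over 40 N, if the wrist force passes 120 N, or if a joint passes its speed limit or range.

## Working session

There is one attempt and no reset: what is moved stays moved. The work goes in short steps, Python scripts to look and compute and a tool call to move; the robot and the scene stay as the last step left them, time stands still between calls to the robot, and variables do not carry over. Pictures are saved under pics/ and viewed, and the job is handed in when it is done.

Besides the shell and the picture viewer there is one more tool, called after "Emit:" by a JSON object that holds its "api" and its "payload", one argument or row to a line. jog_arm: Moves the arm, as the interface text tells. Its arguments: {"type":"object","properties":{"steps":{"type":"array","items":{"type":"array","items":{"type":"number"}}},"newtons":{"type":"number"}},"required":["steps"]}

```bash
ls; mkdir -p pics; python3 - <<'E'
from station import bot
import cv2,pickle
s=bot.read_state();print(s)
for n in("side","top"):
    p=bot.snapshot(n);cv2.imwrite(f"pics/{n}0.png",p["pixels"][:,:,::-1]);pickle.dump(p,open(f"{n}0.pkl","wb"))
    print(n,{k:p[k] for k in p if k!="pixels"})
    for l in("shaker","lap_edge","plate","plate_handle","plate_back_edge","plate_front_edge","vial_1_cap","pins","seat","flow_meter","screwdriver","fittings_tin"):
        try:
            print(l,[(round(d["p"],2),[round(v) for v in d["at"]]) for d in bot.tip_of(p,l)][:8])
        except Exception as e: print(l,e)
E
```

```text
pics
{'time': 0.0, 'joints': array([ 1.07699823,  0.39919118,  0.04504433,  1.53789472, -0.01870453,
        1.20684793, -0.05069525]), 'qvel': array([ 7.12104796e-05,  6.40339306e-04,  9.99641968e-05, -5.42304915e-04,
        1.45532491e-03, -5.34087612e-04, -4.23418386e-04]), 'tau': array([-2.30918158e-04, -4.75130403e+01,  1.36439513e+00, -2.54219252e+01,
        1.15546369e-02,  9.38816374e-03,  7.40777040e-07]), 'tcp_pos': array([ 0.24977941, -0.59941485,  0.23025762]), 'ee_rot': array([ 8.32081056e-01, -5.54653221e-01, -8.33644055e-04, -4.75599710e-04]), 'force': array([-0.0238994 ,  0.72924025,  0.51295929]), 'wrist_torque': array([-0.05956141, -0.06096383,  0.065494  ]), 'gripper_width': 0.08561980204796511}
side {'fx': 434.51062802385326, 'fy': 434.51062802385326, 'cx': 276.9328831851759, 'cy': 211.72680102943175, 'R': array([[ 0.99654175, -0.08236228, -0.01100023],
       [-0.06260029, -0.65710242, -0.75119745],
       [ 0.05464205,  0.74928824, -0.6599859 ]]), 't': array([-0.47994966, -0.11946998,  1.13603735]), 'shot': 1}
shaker [(0.88, [315, 264])]
lap_edge [(0.58, [308,
[... 526 characters left out ...]
: 275.9836988225975, 'cy': 209.06358373356855, 'R': array([[-0.016213  , -0.99982215, -0.00963378],
       [-0.98422083,  0.01765645, -0.17606136],
       [ 0.17620014,  0.00662728, -0.98433205]]), 't': array([-0.30853225,  0.46514952,  0.89890619]), 'shot': 2}
shaker [(0.96, [306, 187]), (0.64, [201, 206])]
lap_edge [(0.89, [307, 177])]
plate [(0.69, [200, 209])]
plate_handle [(0.97, [198, 204])]
plate_back_edge [(0.89, [219, 193]), (0.52, [316, 192])]
plate_front_edge [(0.83, [186, 219]), (0.47, [318, 206]), (0.15, [306, 178])]
vial_1_cap []
pins [(0.68, [299, 219])]
seat [(0.97, [306, 194])]
flow_meter [(0.62, [316, 283])]
screwdriver [(0.74, [271, 274])]
fittings_tin [(0.84, [384, 237])]
```

```bash
python3 - <<'E'
import cv2
for n,(x0,y0,x1,y1) in {"side":(170,140,370,290),"top":(150,110,350,260)}.items():
    im=cv2.imread(f"pics/{n}0.png")
    cv2.imwrite(f"pics/{n}0c.png",cv2.resize(im[y0:y1,x0:x1],None,fx=4,fy=4,interpolation=cv2.INTER_CUBIC))
E
```

```text
(no output)
```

View pics/side0.png

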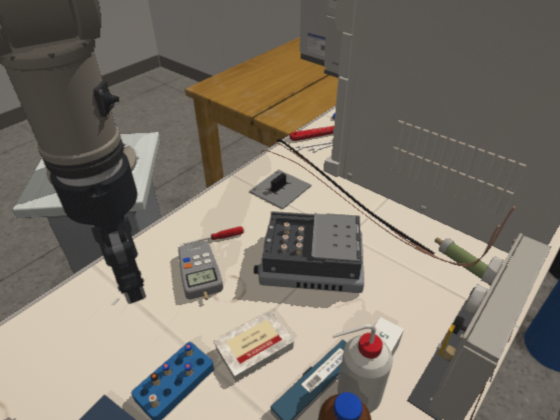

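View pics/top0.png

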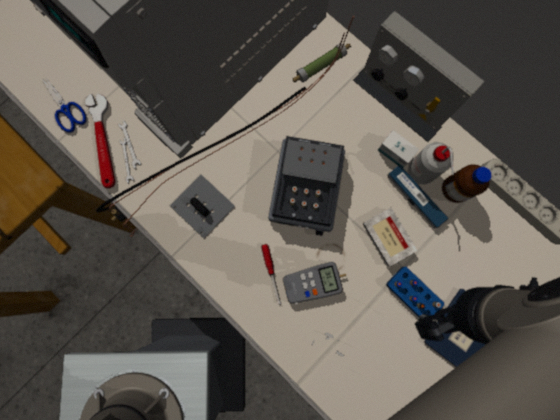

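```bash
echo
```

```text
(no output)
```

View pics/side0c.png

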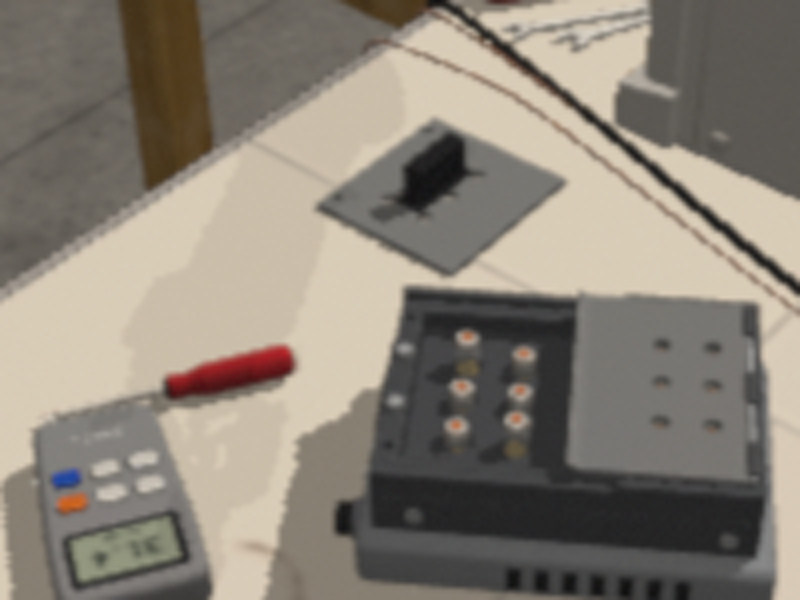

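View pics/top0c.png

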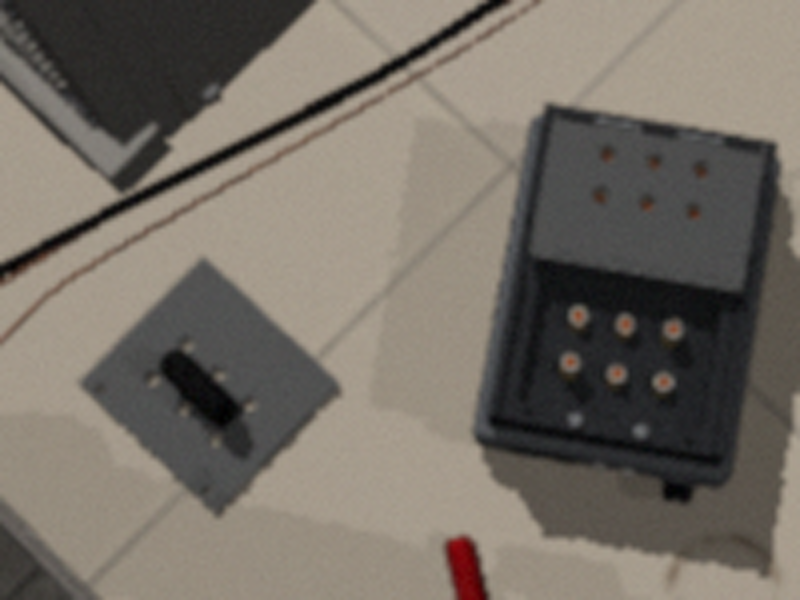

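```bash
cat > h.py <<'E'
import numpy as np,pickle
from scipy.optimize import least_squares
def proj(p,X):
    c=np.asarray(X)@p["R"].T+p["t"]
    return np.c_[p["fx"]*c[:,0]/c[:,2]+p["cx"],p["fy"]*c[:,1]/c[:,2]+p["cy"]]
def Rz(a): return np.array([[np.cos(a),-np.sin(a),0],[np.sin(a),np.cos(a),0],[0,0,1]])
def place(q,X): return np.asarray(X)@Rz(q[2]).T+[q[0],q[1],0]
E
cat > fit.py <<'E'
from h import *
S=pickle.load(open("side0.pkl","rb"));T=pickle.load(open("top0.pkl","rb"))
ts=lambda a:np.array(a)/4+[170,140]; tt=lambda a:np.array(a)/4+[150,110]
base=np.array([[-92,18,74],[-92,-18,74],[-10,59,83],[-10,-59,83]])/1000
caps=np.array([[-62,26],[-62,0],[-62,-26],[-34,26],[-34,0],[-34,-26]])/1000
us=ts([(405,349),(395,401),(582,297),(570,467),(468,338),(461,386),(456,426),(524,354),(520,391),(516,420)])
ut=tt([(575,420),(641,431),(530,258),(745,293),(570,363),(617,374),(664,382),(578,317),(625,324),(673,329)])
def f(q):
    X=place(q,np.r_[base,np.c_[caps,q[3:9]]])
    a=proj(S,X)-us;b=proj(T,X)-ut
    b=b+q[11:13]; a=a+q[9:11]
    return np.r_[a.ravel(),b.ravel(),q[9:13]/1.0,(q[3:9]-.07)/.01]
r=least_squares(f,[.63,-.1,-.2]+[.07]*6+[0]*4,loss="soft_l1",x_scale=[.01,.01,.1]+[.005]*6+[1]*4)
q=r.x;print("shaker",q[:3].round(4),np.degrees(q[2]),"caps z",(q[3:9]*1000).round(1),"offs",q[9:].round(2))
print(r.fun[:40].reshape(2,10,2).round(1).tolist())
# plate
pl=np.array([[52,56,4],[52,-56,4],[-52,-56,4],[-52,56,4],[-6,0,32]])/1000
us2=ts([(566,182),(451,274),(318,207),(435,120)])
ut2=tt([(203,259),(340,388),(219,515),(80,382)])
E
python3 fit.py
```

```text
shaker [ 0.5278 -0.3908 -0.1996] -11.438027473355701 caps z [76.8 69.9 69.3 69.2 69.5 76. ] offs [ 0.36  0.02 -0.07  0.47]
[[[-0.0, 0.2], [0.0, 0.2], [-0.8, -1.2], [-1.3, -0.1], [-0.0, 0.2], [0.3, 0.0], [0.2, -0.0], [0.2, 0.1], [0.2, 0.0], [0.2, 0.1]], [[0.0, -0.1], [0.0, 0.2], [-0.6, -0.3], [-0.5, 0.5], [0.1, -0.2], [0.1, -0.2], [0.1, -0.0], [0.2, -0.3], [0.2, -0.0], [0.3, 0.2]]]
```

```bash
cat >> fit.py <<'E'
def g(p):
    X=place(p,pl); off=q[9:]
    a=proj(S,X[:4])-us2+off[:2];b=proj(T,X[:4])-ut2+off[2:]
    return np.r_[a.ravel(),b.ravel()]
r2=least_squares(g,[.5,-.2,-.7],x_scale=[.01,.01,.1]);p=r2.x
print("plate",p.round(4),np.degrees(p[2]),r2.fun.round(1))
hx=place(p,pl[4:]);print("handle",hx,proj(S,hx),proj(T,hx))
np.save("q.npy",q[:3]);np.save("p.npy",p)
ex=lambda q,X:place(q,np.array(X)/1000.).round(4)
print("proud",ex(q,[[-62,26,77],[-34,-26,76]]),"plate seat",ex(q,[[-41,0,70]]),"handle seat",ex(q,[[-46,0,102]]))
for c,l in((S,"side"),(T,"top")): print(proj(c,[[.25,-.6,.23]]), proj(c,[[0,0,0]]))
E
python3 fit.py
```

```text
shaker [ 0.5278 -0.3908 -0.1996] -11.438027473355701 caps z [76.8 69.9 69.3 69.2 69.5 76. ] offs [ 0.36  0.02 -0.07  0.47]
[[[-0.0, 0.2], [0.0, 0.2], [-0.8, -1.2], [-1.3, -0.1], [-0.0, 0.2], [0.3, 0.0], [0.2, -0.0], [0.2, 0.1], [0.2, 0.0], [0.2, 0.1]], [[0.0, -0.1], [0.0, 0.2], [-0.6, -0.3], [-0.5, 0.5], [0.1, -0.2], [0.1, -0.2], [0.1, -0.0], [0.2, -0.3], [0.2, -0.0], [0.3, 0.2]]]
plate [ 0.4774 -0.1454 -0.7678] -43.99443010814826 [ 0.1 -0.2  0.   0.4 -0.5 -0.5 -0.3 -0.3  0.7 -0.3  0.4 -0.8 -0.7 -0.1
  0.   0.6]
handle [[ 0.47309341 -0.14123743  0.032     ]] [[278.10352578 178.00659573]] [[198.65484557 205.26698748]]
proud [[ 0.4722 -0.353   0.077 ]
 [ 0.4894 -0.4095  0.076 ]] plate seat [[ 0.4876 -0.3827  0.07  ]] handle seat [[ 0.4827 -0.3817  0.102 ]]
[[131.18403428 280.16563833]] [[ 93.36213258 166.03202343]]
[[443.6164605  307.85051154]] [[132.17147906 425.87782183]]
```

```bash
cat > go.py <<'E'
import sys
from h import *
from scipy.spatial.transform import Rotation as Ro
from station import bot
def rel(pos,yawdeg,s=None,tilt=0):
    """yaw of tool x in world, tool z down; -> rotvec, shift cm in tool axes"""
    s=s or bot.read_state()
    R0=Ro.from_quat(s["ee_rot"]).as_matrix();a=np.radians(yawdeg)
    x=np.array([np.cos(a),np.sin(a),0]);z=np.array([0,0,-1.]);R1=np.c_[x,np.cross(z,x),z]
    if tilt: R1=R1@Ro.from_rotvec([0,tilt,0]).as_matrix()
    rv=Ro.from_matrix(R0.T@R1).as_rotvec()
    return rv.round(3).tolist(),((R0.T@(np.array(pos)-s["tcp_pos"]))*100).round(2).tolist()
def st():
    s=bot.read_state();M=Ro.from_quat(s["ee_rot"]).as_matrix()
    print("t",round(s["time"],2),"tcp",s["tcp_pos"].round(4),"yaw",np.degrees(np.arctan2(M[1,0],M[0,0])).round(2),"z",M[:,2].round(3),"F",s["force"].round(2),"w",round(s["gripper_width"],4));return s
q=np.load("q.npy");p=np.load("p.npy")
sh=lambda x,y,z:place(q,[[x/1e3,y/1e3,z/1e3]])[0]
E
python3 - <<'E'
from go import *
st()
print(rel(sh(-62,26,110),-101.4),rel(sh(-62,26,80),-101.4))
E
```

```text
t 1.3 tcp [ 0.25   -0.6     0.2313] yaw -67.38 z [ 0. -0. -1.] F [ 0.14  0.14 -0.02] w 0.0853
([0.0, -0.0, 0.594], [-14.25, -30.01, 12.13]) ([0.0, -0.0, 0.594], [-14.25, -30.01, 15.13])
```

Emit:
{"api": "jog_arm", "payload": {
  "steps": [
    [0, 0, 0.12, -2.5, -5, 2, 1],
    [0, 0, 0.3, -5, -10, 4, 1],
    [0, 0, 0.45, -7.5, -15, 6, 1],
    [0, 0, 0.594, -10, -20, 8, 1],
    [0, 0, 0.594, -12.5, -25, 9, 1],
    [0, 0, 0.594, -14.25, -30, 11, 1],
    [0, 0, 0.594, -14.25, -30, 13, 1],
    [0, 0, 0.594, -14.25, -30, 14.5, 1],
    [0, 0, 0.594, -14.25, -30, 14.5, 1]
  ],
  "newtons": 40
}}

```text
time: 2.42
tcp_pos: [0.4705, -0.3535, 0.0852]
ee_rot: [-0.633, 0.774, 0.001, -0.001]
force: [0.1, -0.1, 0.1]
gripper_width: -0.0002
```

```bash
python3 - <<'E'
from go import *
import cv2
s=st()
print(rel(sh(-62,26,67.5),-101.4,s))
ims=[]
for n in("side","top"):
    P=bot.snapshot(n);pickle.dump(P,open(n+"1.pkl","wb"))
    x0,y0=(220,150) if n=="side" else (240,130)
    ims.append(cv2.resize(P["pixels"][y0:y0+150,x0:x0+133,::-1],None,fx=3,fy=3,interpolation=cv2.INTER_CUBIC))
cv2.imwrite("pics/a1.png",np.hstack(ims))
E
```

```text
t 2.42 tcp [ 0.4705 -0.3535  0.0852] yaw -101.51 z [-0.003  0.001 -1.   ] F [ 0.08 -0.14  0.15] w -0.0002
([0.003, 0.0, -0.002], [-0.08, -0.16, 1.77])
```

View pics/a1.png

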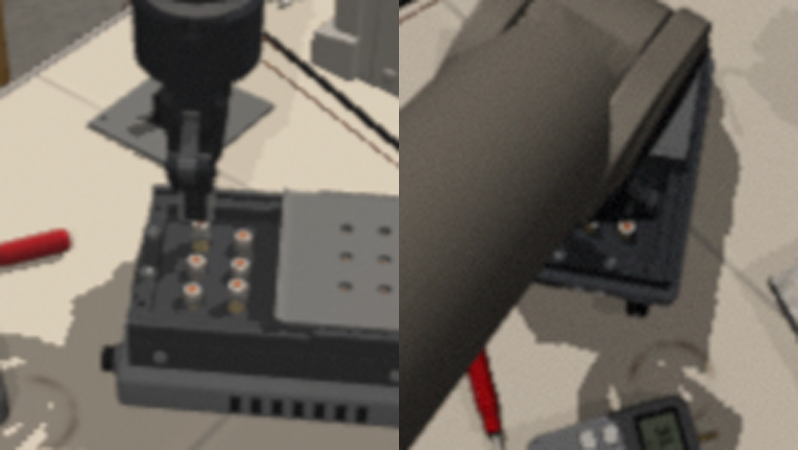

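The closed fingers stand just above the front-left cap (left half, about 200,222). Pressing now.

Emit:
{"api": "jog_arm", "payload": {
  "steps": [
    [0, 0, 0, -0.08, -0.16, 0.5, 1],
    [0, 0, 0, -0.08, -0.16, 0.9, 1],
    [0, 0, 0, -0.08, -0.16, 1.2, 1],
    [0, 0, 0, -0.08, -0.16, 1.5, 1],
    [0, 0, 0, -0.08, -0.16, 1.7, 1],
    [0, 0, 0, -0.08, -0.16, 1.8, 1],
    [0, 0, 0, -0.08, -0.16, 1.8, 1]
  ]
}}

```text
time: 3.4
tcp_pos: [0.4734, -0.3541, 0.0688]
ee_rot: [-0.633, 0.775, -0.001, -0.0]
force: [-1.2, -0.6, 3.2]
gripper_width: -0.0
```

Emit:
{"api": "jog_arm", "payload": {
  "steps": [
    [0, 0, 0, 0, 0, 0.2, 1],
    [0, 0, 0, 0, 0, 0.3, 1],
    [0, 0, 0, 0, 0, 0.3, 1]
  ]
}}

```text
time: 3.78
tcp_pos: [0.4735, -0.3542, 0.0674]
ee_rot: [-0.632, 0.775, -0.001, -0.0]
force: [-4.0, 1.7, 13.9]
gripper_width: -0.0004
```

```bash
python3 - <<'E'
from go import *
s=st()
print(rel(sh(-62,26,95),-101.4,s),rel(sh(-34,-26,95),-101.4,s),rel(sh(-34,-26,67.4),-101.4,s))
E
```

```text
t 3.77 tcp [ 0.4735 -0.3542  0.0674] yaw -101.54 z [ 0.001 -0.001 -1.   ] F [-4.02  1.71 13.87] w -0.0004
([-0.001, -0.001, -0.002], [-0.08, 0.15, -2.76]) ([-0.001, -0.001, -0.002], [5.11, -2.66, -2.75]) ([-0.001, -0.001, -0.002], [5.11, -2.66, 0.01])
```

Emit:
{"api": "jog_arm", "payload": {
  "steps": [
    [0, 0, 0, 0, 0, -1.2, 1],
    [0, 0, 0, 0, 0, -2.7, 1],
    [0, 0, 0, 2.5, -1.3, -2.8, 1],
    [0, 0, 0, 5.1, -2.65, -2.7, 1],
    [0, 0, 0, 5.1, -2.65, -2.0, 1],
    [0, 0, 0, 5.1, -2.65, -1.3, 1],
    [0, 0, 0, 5.1, -2.65, -0.9, 1],
    [0, 0, 0, 5.1, -2.65, -0.5, 1],
    [0, 0, 0, 5.1, -2.65, -0.2, 1],
    [0, 0, 0, 5.1, -2.65, 0.1, 1],
    [0, 0, 0, 5.1, -2.65, 0.3, 1],
    [0, 0, 0, 5.1, -2.65, 0.3, 1]
  ]
}}

```text
time: 5.28
tcp_pos: [0.4897, -0.4088, 0.0673]
ee_rot: [-0.632, 0.775, -0.0, 0.0]
force: [-5.5, 6.2, 17.4]
gripper_width: 0.0003
```

```bash
python3 - <<'E'
from go import *
s=st();print(s["joints"].round(2))
h=place(p,[[-.006,0,0]])[0]
print(rel([h[0],h[1],.12],-44,s),rel([h[0],h[1],.008],-44,s))
E
```

```text
t 5.28 tcp [ 0.4897 -0.4088  0.0673] yaw -101.53 z [ 0.001 -0.    -1.   ] F [-5.48  6.17 17.35] w 0.0003
[ 0.61  0.54  0.03  1.72 -0.02  0.89 -1.13]
([-0.001, -0.0, -1.004], [-25.89, 6.97, -5.28]) ([-0.001, -0.0, -1.004], [-25.88, 6.98, 5.92])
```

Emit:
{"api": "jog_arm", "payload": {
  "steps": [
    [0, 0, 0, 0, 0, -2, 1],
    [0, 0, 0, 0, 0, -5, 0.5],
    [0, 0, -0.15, -4, 1, -6, -1],
    [0, 0, -0.33, -9, 2.5, -6, -1],
    [0, 0, -0.5, -14, 4, -6, -1],
    [0, 0, -0.67, -19, 5, -6, -1],
    [0, 0, -0.85, -24, 6.5, -6, -1],
    [0, 0, -1.0, -25.9, 7, -6, -1],
    [0, 0, -1.0, -25.9, 7, -3, -1],
    [0, 0, -1.0, -25.9, 7, -0.5, -1],
    [0, 0, -1.0, -25.9, 7, -0.5, -1]
  ]
}}

```text
time: 6.65
tcp_pos: [0.4715, -0.141, 0.0706]
ee_rot: [0.926, -0.377, -0.001, 0.0]
force: [0.0, -0.4, 0.8]
gripper_width: 0.0852
```

```bash
python3 - <<'E'
from go import *
import cv2
s=st()
h=place(p,[[-.006,0,0]])[0]
print(rel([h[0],h[1],.03],-44,s),rel([h[0],h[1],.008],-44,s))
ims=[]
for n in("side","top"):
    P=bot.snapshot(n);pickle.dump(P,open(n+"2.pkl","wb"))
    x0,y0=(220,130) if n=="side" else (180,130)
    ims.append(cv2.resize(P["pixels"][y0:y0+150,x0:x0+133,::-1],None,fx=3,fy=3,interpolation=cv2.INTER_CUBIC))
cv2.imwrite("pics/a2.png",np.hstack(ims))
E
```

```text
t 6.65 tcp [ 0.4715 -0.141   0.0706] yaw -44.24 z [-0.002  0.001 -1.   ] F [ 0.   -0.39  0.8 ] w 0.0852
([0.001, 0.002, -0.004], [0.14, -0.1, 4.06]) ([0.001, 0.002, -0.004], [0.15, -0.1, 6.26])
```

View pics/a2.png

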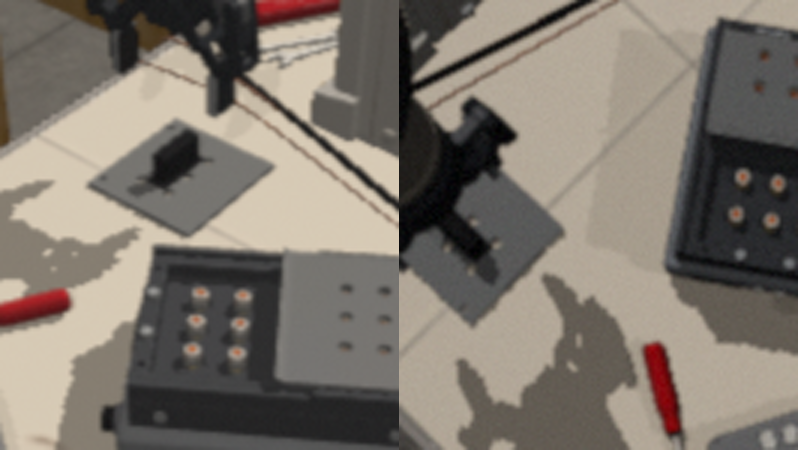

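Emit:
{"api": "jog_arm", "payload": {
  "steps": [
    [0, 0, 0, 0.15, -0.1, 2, -1],
    [0, 0, 0, 0.15, -0.1, 4, -1],
    [0, 0, 0, 0.15, -0.1, 5.4, -1],
    [0, 0, 0, 0.15, -0.1, 6.2, -0.3],
    [0, 0, 0, 0.15, -0.1, 6.2, 0.3],
    [0, 0, 0, 0.15, -0.1, 6.2, 1],
    [0, 0, 0, 0.15, -0.1, 6.2, 1],
    [0, 0, 0, 0.15, -0.1, 6.2, 1],
    [0, 0, 0, 0.15, -0.1, 6.2, 1]
  ],
  "newtons": 100
}}

```text
time: 7.88
tcp_pos: [0.4758, -0.1418, 0.0115]
ee_rot: [0.926, -0.377, 0.001, -0.0]
force: [-1.5, 0.2, 6.0]
gripper_width: 0.0117
```

```bash
python3 - <<'E'
from go import *
s=st()
h=place(p,[[-.006,0,0]])[0]; M=Ro.from_quat(s["ee_rot"]).as_matrix()
print("hand offs in plate axes mm",((s["tcp_pos"]-h)@Rz(p[2])*1000).round(1))
E
```

```text
t 7.88 tcp [ 0.4758 -0.1418  0.0115] yaw -44.26 z [ 0.003 -0.001 -1.   ] F [-1.55  0.16  5.96] w 0.0117
hand offs in plate axes mm [ 2.3  1.5 11.5]
```

Emit:
{"api": "jog_arm", "payload": {
  "steps": [
    [0, 0, 0, 0, 0, -1, 1],
    [0, 0, 0, 0, 0, -3, 1],
    [0, 0, 0, 0, 0, -6, 1],
    [0, 0, 0, 0, 0, -10, 1],
    [0, 0, 0, 0, 0, -12, 1],
    [0, 0, 0, 0, 0, -12, 1],
    [0, 0, 0, 0, 0, -12, 1]
  ]
}}

```text
time: 8.75
tcp_pos: [0.4745, -0.1416, 0.1306]
ee_rot: [0.926, -0.377, 0.001, -0.0]
force: [-1.1, 0.1, -2.4]
gripper_width: 0.0116
```

```bash
python3 - <<'E'
from go import *
import cv2
s=st()
ims=[]
for n in("side","top"):
    P=bot.snapshot(n);pickle.dump(P,open(n+"3.pkl","wb"))
    x0,y0=(220,80) if n=="side" else (150,130)
    ims.append(cv2.resize(P["pixels"][y0:y0+150,x0:x0+133,::-1],None,fx=3,fy=3,interpolation=cv2.INTER_CUBIC))
cv2.imwrite("pics/a3.png",np.hstack(ims))
E
```

```text
t 8.75 tcp [ 0.4745 -0.1416  0.1306] yaw -44.26 z [ 0.001 -0.    -1.   ] F [-1.06  0.11 -2.45] w 0.0116
```

View pics/a3.png

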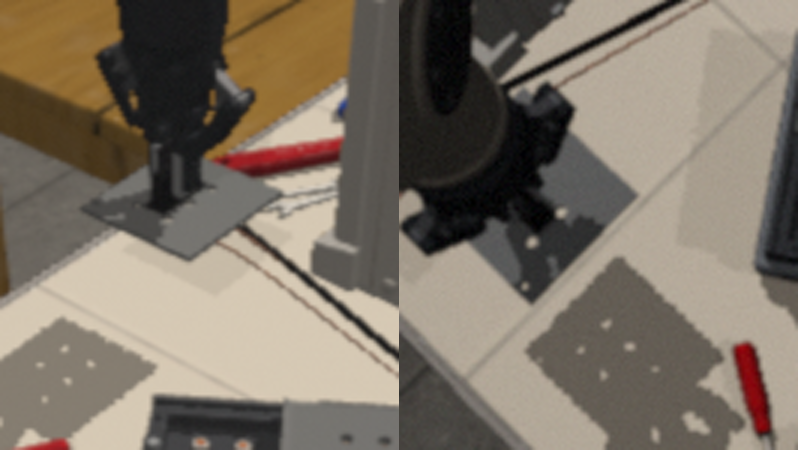

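```bash
cat > fitp.py <<'E'
from go import *
def fitplate(us,idx_s,ut,idx_t,S,T,z0,x0,off=np.array([.36,.02,-.07,.47])):
    pl=np.array([[52,56,4],[52,-56,4],[-52,-56,4],[-52,56,4]])/1000
    def W(v): return pl@(Ro.from_euler("zyx",[v[3],v[4],v[5]]).as_matrix()).T+v[:3]
    def g(v):
        X=W(v)
        return np.r_[(proj(S,X[idx_s])-us+off[:2]).ravel(),(proj(T,X[idx_t])-ut+off[2:]).ravel(),(v[2]-z0)/.002,v[4:]/.03]
    r=least_squares(g,x0,x_scale=[.01,.01,.01,.1,.1,.1]);return r.x,r.fun
E
python3 - <<'E'
from fitp import *
S=pickle.load(open("side3.pkl","rb"));T=pickle.load(open("top3.pkl","rb"))
us=np.array([(285,190),(190,258),(82,210)])/3+[220,80]
ut=np.array([(238,195),(131,302)])/3+[150,130]
v,f=fitplate(us,[0,1,2],ut,[1,2],S,T,.119,[.478,-.146,.119,-.77,0,0])
print(v.round(4),np.degrees(v[3]),f.round(1))
s=st();tcp=s["tcp_pos"]
print("tcp in plate frame",((tcp-v[:3])@Rz(v[3])*1000).round(1),"yaw tool-plate",-44.26-np.degrees(v[3]))
E
```

```text
[ 0.4801 -0.1459  0.1188 -0.7791 -0.0139 -0.0039] -44.639192568626754 [ 0.   0.1  0.2  0.2 -0.1 -0.4  0.2 -0.4 -0.2  0.5 -0.1 -0.5 -0.1]
t 8.85 tcp [ 0.4743 -0.1415  0.1302] yaw -44.25 z [ 0.  0. -1.] F [-0.47  0.78 -2.07] w 0.0116
tcp in plate frame [-7.2 -0.9 11.3] yaw tool-plate 0.3791925686267561
```

```bash
cat >> go.py <<'E'
def tgt(xb,zb,th,y=0,hx=-6.5,hz=11.5,hy=0):
    c,s_=np.cos(th),np.sin(th);X=np.array([c,0,-s_]);Z=np.array([s_,0,c])
    return sh(*(np.array([xb,y+hy,zb])+(hx-52)*X+hz*Z))
YAW=-11.2
def where(s,th,hx=-6.5,hz=11.5):
    "back bottom edge in shaker frame (mm), from tcp"
    t=(s["tcp_pos"]-[q[0],q[1],0])@Rz(q[2])*1000
    c,s_=np.cos(th),np.sin(th);X=np.array([c,0,-s_]);Z=np.array([s_,0,c])
    return (t-(hx-52)*X-hz*Z).round(1)
E
python3 - <<'E'
from go import *
s=st();print(s["joints"].round(2))
print(rel(tgt(-15,115,.05),YAW,s,-.05),rel(tgt(-15,85,.05),YAW,s,-.05))
E
```

```text
t 8.85 tcp [ 0.4743 -0.1415  0.1302] yaw -44.25 z [ 0.  0. -1.] F [-0.47  0.78 -2.07] w 0.0116
[ 0.43  0.24 -0.26  2.01  0.08  0.91 -0.64]
([-0.015, -0.049, -0.577], [15.11, 18.07, 0.07]) ([-0.015, -0.049, -0.577], [15.11, 18.07, 3.07])
```

Emit:
{"api": "jog_arm", "payload": {
  "steps": [
    [0, 0, 0, 1, 1.5, -0.5, 1],
    [0, 0, -0.08, 4, 4.5, -1, 1],
    [0, 0, -0.2, 7, 8, -1, 1],
    [0, 0, -0.35, 10, 11.5, -1, 1],
    [0, -0.02, -0.5, 12.5, 15, -1, 1],
    [-0.015, -0.049, -0.577, 14.5, 17.5, -0.5, 1],
    [-0.015, -0.049, -0.577, 15.1, 18.1, 0, 1],
    [-0.015, -0.049, -0.577, 15.1, 18.1, 0, 1],
    [-0.015, -0.049, -0.577, 15.1, 18.1, 1.5, 1],
    [-0.015, -0.049, -0.577, 15.1, 18.1, 2.5, 1],
    [-0.015, -0.049, -0.577, 15.1, 18.1, 2.5, 1]
  ]
}}

```text
time: 10.22
tcp_pos: [0.4555, -0.3751, 0.1038]
ee_rot: [0.995, -0.097, -0.026, -0.003]
force: [-0.5, -1.7, -1.4]
gripper_width: 0.0117
```

```bash
python3 - <<'E'
from go import *
import cv2
s=st();print(where(s,.05))
ims=[]
for n in("side","top"):
    P=bot.snapshot(n);pickle.dump(P,open(n+"4.pkl","wb"))
    x0,y0=(220,150) if n=="side" else (240,120)
    ims.append(cv2.resize(P["pixels"][y0:y0+150,x0:x0+133,::-1],None,fx=3,fy=3,interpolation=cv2.INTER_CUBIC))
cv2.imwrite("pics/a4.png",np.hstack(ims))
E
```

```text
t 10.22 tcp [ 0.4555 -0.3751  0.1038] yaw -11.12 z [-0.052  0.011 -0.999] F [-0.47 -1.66 -1.36] w 0.0117
[-16.2   1.1  89.4]
```

View pics/a4.png

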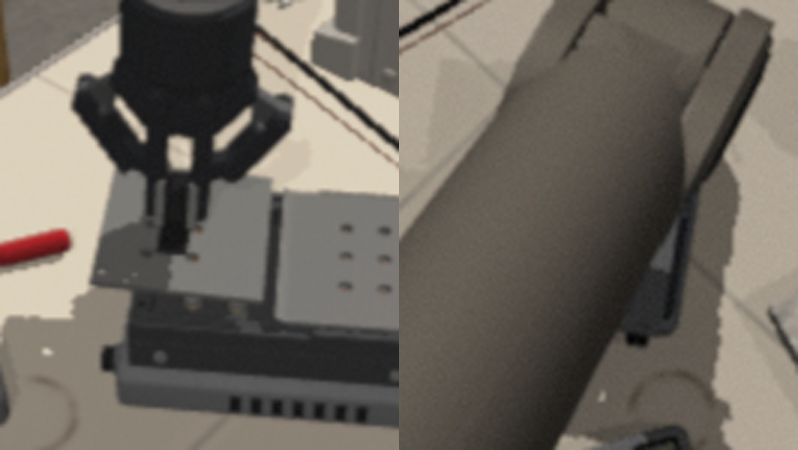

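```bash
python3 - <<'E'
from go import *
S=pickle.load(open("side4.pkl","rb"));s=st()
M=Ro.from_quat(s["ee_rot"]).as_matrix()
# plate axes from tool: X=tool x, Y=-tool y, Z=-tool z
A=np.c_[M[:,0],-M[:,1],-M[:,2]]
us=np.array([(272,180),(268,300),(92,283),(112,170)])/3+[220,150]
pl=np.array([[52,56,4],[52,-56,4],[-52,-56,4],[-52,56,4]])/1e3
tp=np.array([-6.5,0,11.5])/1e3
def g(v): # v: dx,dy in plate, yaw, pitch
    X=(pl-tp+[v[0],v[1],0])@(A@Ro.from_euler("zyx",[v[2],v[3],0]).as_matrix()).T+s["tcp_pos"]
    return np.r_[(proj(S,X)-us+[.36,.02]).ravel()]
print(g([0]*4).reshape(4,2).round(1))
r=least_squares(lambda v:np.r_[g(v),np.array(v)/[.002,.002,.03,.03]],[0]*4,x_scale=[.01,.01,.1,.1]);print(r.x.round(4),r.fun.round(1))
E
```

```text
t 10.32 tcp [ 0.4563 -0.3761  0.1051] yaw -11.16 z [-0.049  0.01  -0.999] F [ 0.7   0.26 -2.32] w 0.0118
[[ 1.6 -0.8]
 [-0.4  0.5]
 [ 0.2 -0.2]
 [ 2.4 -2.9]]
[-0.0014 -0.0017  0.0264 -0.0047] [ 0.2 -1.  -0.3  0.4  0.1  1.1  0.9 -2.  -0.7 -0.8  0.9 -0.2]
```

```bash
python3 - <<'E'
from go import *
import cv2
P=pickle.load(open("side4.pkl","rb"))
cv2.imwrite("pics/a5.png",cv2.resize(P["pixels"][195:265,240:340,::-1],None,fx=8,fy=8,interpolation=cv2.INTER_CUBIC))
E
```

```text
(no output)
```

View pics/a5.png

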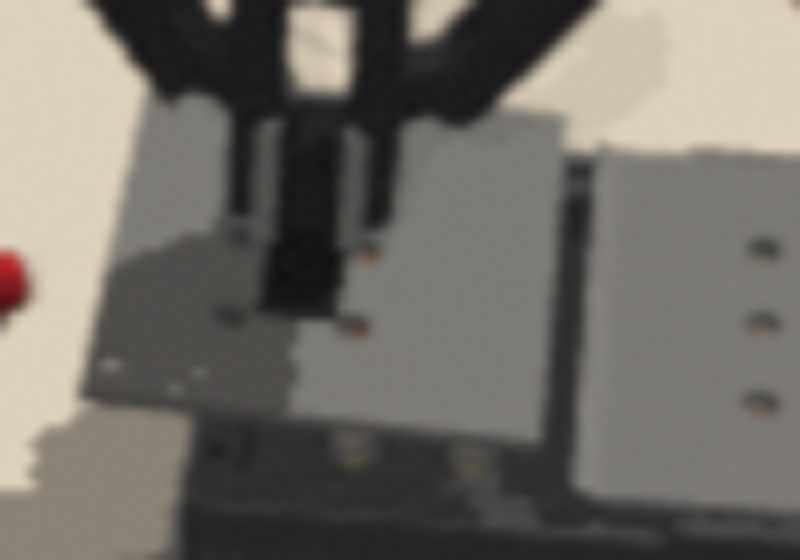

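```bash
python3 - <<'E'
from go import *
S=pickle.load(open("side4.pkl","rb"));s=st()
M=Ro.from_quat(s["ee_rot"]).as_matrix()
A=np.c_[M[:,0],-M[:,1],-M[:,2]]
us=np.array([(566,115),(542,432),(82,392)])/8+[240,195]; fl=np.array([150,95])/8+[240,195]
pl=np.array([[52,56,4],[52,-56,4],[-52,-56,4],[-52,56,4]])/1e3
tp=np.array([-6.5,0,11.5])/1e3
def g(v):
    X=(pl-tp+[v[0],v[1],0])@(A@Ro.from_euler("zyx",[v[2],v[3],0]).as_matrix()).T+s["tcp_pos"]
    u=proj(S,X)+[.36,.02]
    d=u[3]-u[2];n=np.array([-d[1],d[0]])/np.linalg.norm(d)
    return np.r_[(u[:3]-us).ravel(),(fl-u[2])@n]
print(g([0]*4).round(1))
for pr in(.03,.005):
  r=least_squares(lambda v:np.r_[g(v)/.4,np.array(v)/[.002,.002,.03,pr]],[0]*4,x_scale=[.01,.01,.1,.1]);print(r.x.round(4),(r.fun*.4).round(1))
E
```

```text
t 10.32 tcp [ 0.4563 -0.3761  0.1051] yaw -11.16 z [-0.049  0.01  -0.999] F [ 0.7   0.26 -2.32] w 0.0118
[ 1.5 -0.2  1.2  1.5  0.6  0.1 -0.3]
[-0.0018  0.0008  0.0016 -0.0097] [ 0.6 -0.8  0.3  0.8 -0.2 -0.1  0.6 -0.4  0.2  0.  -0.1]
[-0.0018  0.0009  0.0036 -0.0014] [ 0.5 -0.7  0.4  0.9 -0.2 -0.2  0.6 -0.4  0.2  0.  -0.1]
```

```bash
sed -i 's/hx=-6.5,hz=11.5,hy=0/hx=-6,hz=11.5,hy=-0.8/; s/hx=-6.5,hz=11.5):/hx=-6,hz=11.5,hy=-0.8):/; s/return (t-(hx/return (t-[0,hy,0]-(hx/' go.py
python3 - <<'E'
from go import *
s=st();print(where(s,.05))
for z in (78,73,71):print(rel(tgt(-15,z,.05),YAW,s,-.05))
E
```

```text
t 10.32 tcp [ 0.4563 -0.3761  0.1051] yaw -11.16 z [-0.049  0.01  -0.999] F [ 0.7   0.26 -2.32] w 0.0118
[-15.7   1.   90.7]
([0.0, 0.0, 0.001], [0.13, 0.1, 1.27])
([0.0, 0.0, 0.001], [0.16, 0.1, 1.76])
([0.0, 0.0, 0.001], [0.17, 0.1, 1.96])
```

Emit:
{"api": "jog_arm", "payload": {
  "steps": [
    [0, 0, 0, 0.1, 0.1, 0.7, 1],
    [0, 0, 0, 0.1, 0.1, 1.2, 1],
    [0, 0, 0, 0.1, 0.1, 1.5, 1],
    [0, 0, 0, 0.1, 0.1, 1.7, 1],
    [0, 0, 0, 0.1, 0.1, 1.8, 1],
    [0, 0, 0, 0.1, 0.1, 1.8, 1]
  ]
}}

```text
time: 11.08
tcp_pos: [0.4563, -0.3771, 0.0871]
ee_rot: [0.995, -0.097, -0.025, -0.002]
force: [-0.0, 0.0, -1.9]
gripper_width: 0.0118
```

```bash
python3 - <<'E'
from go import *
import cv2
s=st();print(where(s,.05),rel(tgt(-14,70.5,.05),YAW,s,-.05))
P=bot.snapshot("side");pickle.dump(P,open("side5.pkl","wb"))
cv2.imwrite("pics/a6.png",cv2.resize(P["pixels"][195:265,240:340,::-1],None,fx=8,fy=8,interpolation=cv2.INTER_CUBIC))
E
```

```text
t 11.07 tcp [ 0.4563 -0.3771  0.0871] yaw -11.15 z [-0.049  0.009 -0.999] F [-0.04  0.01 -1.86] w 0.0118
[-15.5   0.   72.7] ([0.0, 0.0, 0.001], [0.16, 0.0, 0.22])
```

View pics/a6.png

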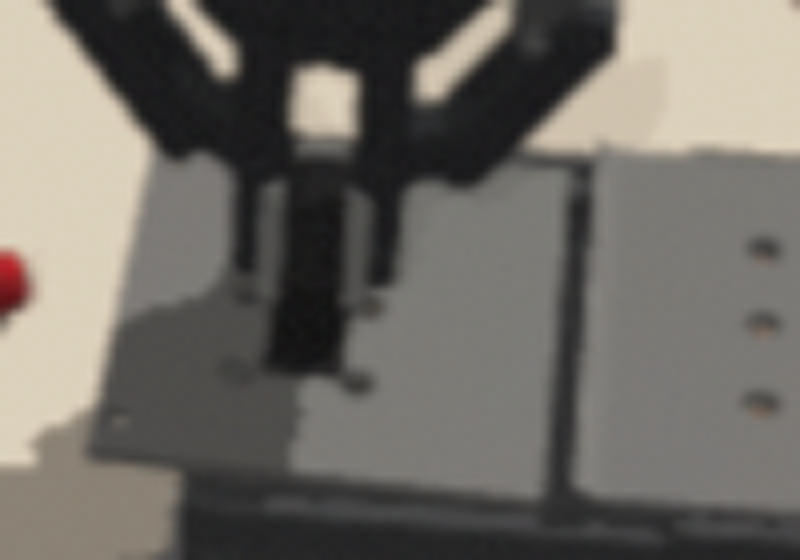

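The plate sits level with the cover sides. Its back edge (about 560,170 to 545,500) is about 7 mm ahead of the lip. Next I lower it until it touches the rails.

Emit:
{"api": "jog_arm", "payload": {
  "steps": [
    [0, 0, 0, 0.1, 0, 0.1, 1],
    [0, 0, 0, 0.1, 0, 0.2, 1],
    [0, 0, 0, 0.1, 0, 0.25, 1],
    [0, 0, 0, 0.1, 0, 0.25, 1]
  ]
}}

```text
time: 11.62
tcp_pos: [0.4572, -0.3774, 0.0847]
ee_rot: [0.995, -0.097, -0.025, -0.002]
force: [0.8, 0.0, -1.2]
gripper_width: 0.0124
```

```bash
python3 - <<'E'
from go import *
s=st();print(where(s,.05))
for x in(-8,-3,2,7,12):print(rel(tgt(x,70.7,.05),YAW,s,-.05))
E
```

```text
t 11.62 tcp [ 0.4572 -0.3774  0.0847] yaw -11.16 z [-0.049  0.009 -0.999] F [ 0.83  0.03 -1.22] w 0.0124
[-14.5  -0.1  70.3]
([0.0, -0.0, 0.001], [0.65, -0.0, -0.07])
([0.0, -0.0, 0.001], [1.15, 0.0, -0.09])
([0.0, -0.0, 0.001], [1.65, 0.0, -0.12])
([0.0, -0.0, 0.001], [2.15, 0.0, -0.14])
([0.0, -0.0, 0.001], [2.65, 0.01, -0.17])
```

Emit:
{"api": "jog_arm", "payload": {
  "steps": [
    [0, 0, 0, 0.3, 0, -0.03, 1],
    [0, 0, 0, 0.6, 0, -0.06, 1],
    [0, 0, 0, 0.9, 0, -0.07, 1],
    [0, 0, 0, 1.2, 0, -0.09, 1],
    [0, 0, 0, 1.5, 0, -0.1, 1],
    [0, 0, 0, 1.5, 0, -0.1, 1]
  ]
}}

```text
time: 12.38
tcp_pos: [0.4723, -0.3802, 0.085]
ee_rot: [0.995, -0.097, -0.025, -0.002]
force: [0.9, 0.2, -2.1]
gripper_width: 0.0115
```

```bash
python3 - <<'E'
from go import *
import cv2
s=st();print(where(s,.05))
for x in(2,7,12,14):print(rel(tgt(x,70.7,.05),YAW,s,-.05))
P=bot.snapshot("side");pickle.dump(P,open("side6.pkl","wb"))
cv2.imwrite("pics/a7.png",cv2.resize(P["pixels"][195:265,240:340,::-1],None,fx=8,fy=8,interpolation=cv2.INTER_CUBIC))
E
```

```text
t 12.38 tcp [ 0.4723 -0.3802  0.085 ] yaw -11.14 z [-0.049  0.009 -0.999] F [ 0.93  0.22 -2.14] w 0.0115
[ 0.9  0.1 70.6]
([0.0, -0.0, 0.001], [0.11, 0.01, -0.02])
([0.0, -0.0, 0.001], [0.61, 0.02, -0.04])
([0.0, -0.0, 0.001], [1.11, 0.02, -0.07])
([0.0, -0.0, 0.001], [1.31, 0.02, -0.08])
```

View pics/a7.png

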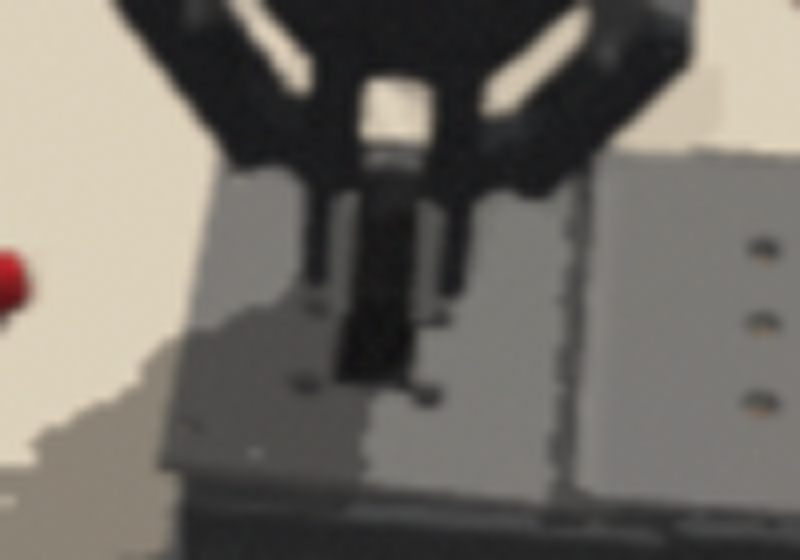

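The back edge has gone under the lip. The cover has not moved: its holes are still at (763,248/322/402). Continuing to the stop.

Emit:
{"api": "jog_arm", "payload": {
  "steps": [
    [0, 0, 0, 0.3, 0.01, -0.02, 1],
    [0, 0, 0, 0.6, 0.02, -0.03, 1],
    [0, 0, 0, 0.9, 0.02, -0.05, 1],
    [0, 0, 0, 1.1, 0.02, -0.06, 1],
    [0, 0, 0, 1.3, 0.02, -0.07, 1],
    [0, 0, 0, 1.4, 0.02, -0.08, 1],
    [0, 0, 0, 1.4, 0.02, -0.08, 1]
  ]
}}

```text
time: 13.3
tcp_pos: [0.4848, -0.383, 0.0848]
ee_rot: [0.995, -0.097, -0.026, -0.003]
force: [-3.1, 0.3, -0.4]
gripper_width: 0.0118
```

```bash
python3 - <<'E'
from go import *
s=st();print(where(s,.05))
E
```

```text
t 13.3 tcp [ 0.4848 -0.383   0.0848] yaw -11.17 z [-0.051  0.01  -0.999] F [-3.06  0.29 -0.4 ] w 0.0118
[13.6 -0.1 70.4]
```

```bash
python3 - <<'E'
from go import *
s=st()
for th,z in((.05,70.2),(.03,70),(.015,69.5),(0,69.5),(0,68),(0,66)):print(th,rel(tgt(14.2,z,th),YAW,s,-th))
E
```

```text
t 13.3 tcp [ 0.4848 -0.383   0.0848] yaw -11.17 z [-0.051  0.01  -0.999] F [-3.06  0.29 -0.4 ] w 0.0118
0.05 ([-0.0, 0.002, 0.001], [0.06, -0.01, 0.02])
0.03 ([-0.0, 0.022, 0.001], [0.04, -0.01, 0.15])
0.015 ([-0.0, 0.037, 0.001], [0.02, -0.01, 0.29])
0 ([-0.0, 0.052, 0.001], [0.01, -0.01, 0.38])
0 ([-0.0, 0.052, 0.001], [0.02, -0.01, 0.53])
0 ([-0.0, 0.052, 0.001], [0.03, -0.01, 0.73])
```

Emit:
{"api": "jog_arm", "payload": {
  "steps": [
    [0, 0, 0, 0.1, 0, 0.02, 1],
    [0, 0.012, 0, 0.1, 0, 0.09, 1],
    [0, 0.022, 0, 0.1, 0, 0.16, 1],
    [0, 0.037, 0, 0.1, 0, 0.29, 1],
    [0, 0.052, 0, 0.1, 0, 0.38, 1],
    [0, 0.052, 0, 0.1, 0, 0.5, 1],
    [0, 0.052, 0, 0.1, 0, 0.6, 1],
    [0, 0.052, 0, 0.1, 0, 0.6, 1]
  ]
}}

```text
time: 14.3
tcp_pos: [0.4843, -0.3829, 0.0816]
ee_rot: [0.995, -0.098, -0.001, -0.0]
force: [-9.4, 5.7, 16.5]
gripper_width: 0.0116
```

```bash
python3 - <<'E'
from go import *
import cv2
s=st();print(where(s,0),s["wrist_torque"].round(2))
P=bot.snapshot("side");pickle.dump(P,open("side7.pkl","wb"))
cv2.imwrite("pics/a8.png",cv2.resize(P["pixels"][195:265,240:340,::-1],None,fx=8,fy=8,interpolation=cv2.INTER_CUBIC))
E
```

```text
t 14.3 tcp [ 0.4843 -0.3829  0.0816] yaw -11.2 z [-0.003  0.    -1.   ] F [-9.41  5.74 16.52] w 0.0116
[13.8 -0.1 70.1] [ 1.2   1.97 -0.02]
```

View pics/a8.png

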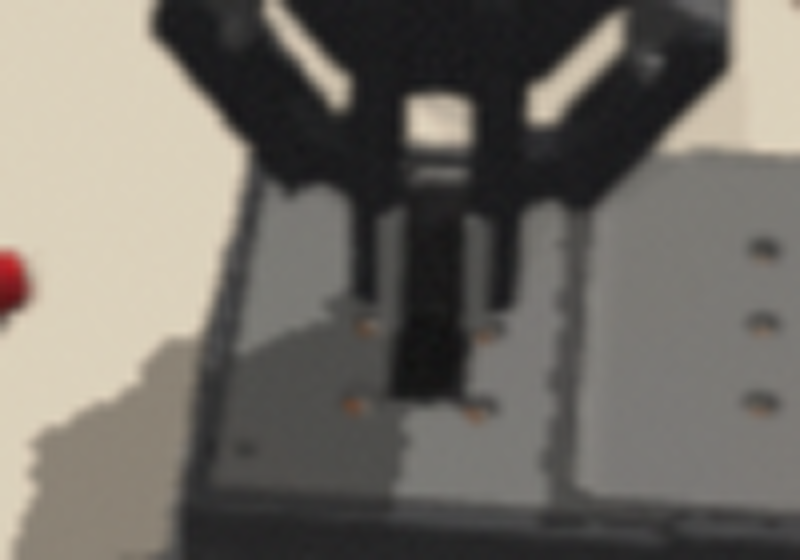

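Emit:
{"api": "jog_arm", "payload": {
  "steps": [
    [0, 0.005, 0, 0, 0, 0.1, 1],
    [0, 0.012, 0, 0, 0, 0.2, 1],
    [0, 0.012, 0, 0, 0, 0.25, 1],
    [0, 0.012, 0, 0, 0, 0.25, 1],
    [0, 0.012, 0, 0, 0, 0.25, 1]
  ]
}}

```text
time: 14.98
tcp_pos: [0.4844, -0.3829, 0.0815]
ee_rot: [0.995, -0.098, 0.004, 0.001]
force: [-5.3, 3.7, 12.0]
gripper_width: 0.0118
```

```bash
python3 - <<'E'
from go import *
import cv2
s=st();print(where(s,0),s["wrist_torque"].round(2),s["qvel"].round(3))
P=bot.snapshot("side");pickle.dump(P,open("side8.pkl","wb"))
im=P["pixels"][:,:,::-1].copy()
big=cv2.resize(im[195:265,240:340],None,fx=8,fy=8,interpolation=cv2.INTER_CUBIC)
pl=np.array([[52,56,4],[52,-56,4],[-52,-56,4],[-52,56,4]])/1e3
for fz,col in((0,(0,255,0)),(.004,(0,0,255))):
    X=pl+[-.039,0,.07];X[2:,2]+=fz
    u=(proj(P,place(q,X))-[.36,.02]-[240,195]+.5)*8-.5
    cv2.polylines(big,[u.round().astype(int)],True,col,1)
for n,l in (("box","rear_cover"),):
    pass
cv2.imwrite("pics/a9.png",big)
E
```

```text
t 14.97 tcp [ 0.4844 -0.3829  0.0815] yaw -11.2 z [ 0.009 -0.002 -1.   ] F [-5.31  3.65 12.01] w 0.0118
[13.8 -0.1 70. ] [0.88 1.55 0.07] [ 0.001 -0.001 -0.001  0.001 -0.001  0.001 -0.001]
```

View pics/a9.png

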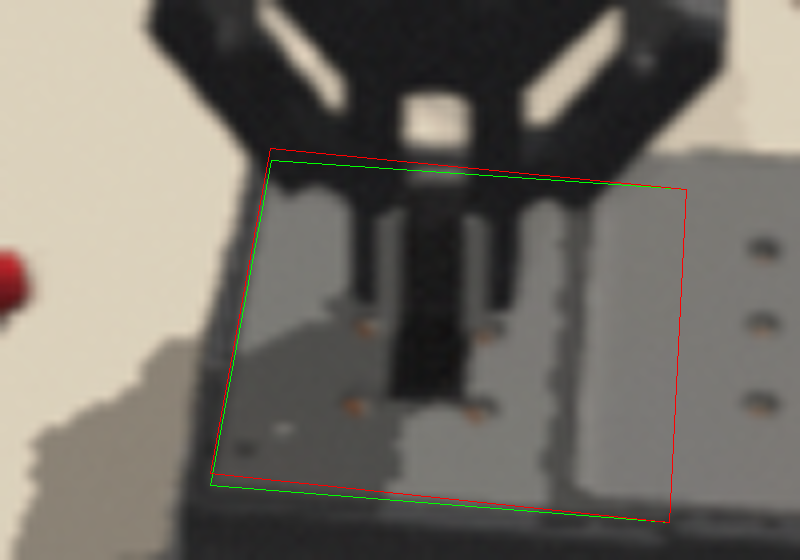

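Emit:
{"api": "jog_arm", "payload": {
  "steps": [
    [0, 0, 0, 0.03, 0, 0.2, 1],
    [0, 0, 0, 0.03, 0, 0.4, 1],
    [0, 0, 0, 0.03, 0, 0.5, 1],
    [0, 0, 0, 0.03, 0, 0.5, 1],
    [0, 0, 0, 0.03, 0, 0.5, 1],
    [0, 0, 0, 0.03, 0, 0.5, 1]
  ]
}}

```text
time: 15.78
tcp_pos: [0.4844, -0.383, 0.0815]
ee_rot: [0.995, -0.098, 0.004, 0.001]
force: [-11.2, 7.5, 26.5]
gripper_width: 0.0118
```

```bash
python3 - <<'E'
from go import *
import cv2
s=st();print(where(s,0),s["wrist_torque"].round(2),abs(s["qvel"]).max().round(4))
P=bot.snapshot("side")
im=P["pixels"][:,:,::-1].copy()
print("cover diff vs start",[ (l,[(round(d["p"],2),np.round(d["at"])) for d in bot.tip_of(P,l)][:2]) for l in("plate_front_edge","plate_handle")])
S0=pickle.load(open("side0.pkl","rb"))["pixels"]
a=cv2.cvtColor(S0[205:262,320:365],cv2.COLOR_RGB2GRAY).astype(np.float32);b=cv2.cvtColor(P["pixels"][205:262,320:365],cv2.COLOR_RGB2GRAY).astype(np.float32)
print("cover image shift px",cv2.phaseCorrelate(a,b))
cv2.imwrite("pics/a10.png",cv2.resize(im[195:265,240:340],None,fx=8,fy=8,interpolation=cv2.INTER_CUBIC))
s=st()
E
```

```text
t 15.78 tcp [ 0.4844 -0.383   0.0815] yaw -11.23 z [ 0.007 -0.003 -1.   ] F [-11.18   7.48  26.51] w 0.0118
[13.8 -0.2 70. ] [1.66 2.69 0.07] 0.0017
cover diff vs start [('plate_front_edge', [(0.67, array([210., 240.]))]), ('plate_handle', [(0.56, array([290., 226.]))])]
cover image shift px ((0.7310672115706112, -0.18487417843827458), 0.4839835485264107)
t 15.93 tcp [ 0.4843 -0.383   0.0815] yaw -11.23 z [ 0.007 -0.003 -1.   ] F [-11.37   7.17  27.11] w 0.012
```

View pics/a10.png

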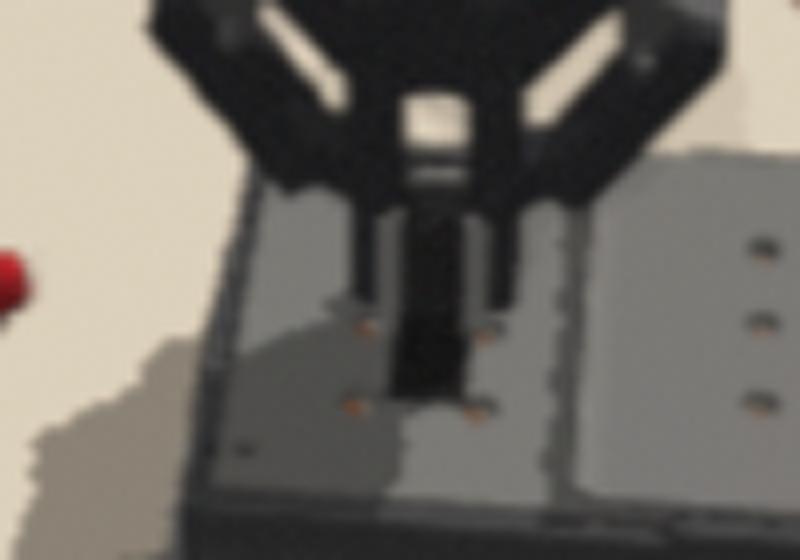

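```bash
python3 -c "
from go import *
print(bot.job_done());st()"
```

```text
the job is handed in; nothing more can be done
None
the job is handed in; nothing more can be done
```

I pressed both proud vials home, slid the plate under the rear cover to the stop, and handed the job in at about 16 s with the plate held flat. The hand-in gave no verdict, so the checks below are my own measurements from just before it.

- **Vials:** The proud ones were at x -62, y 26 and x -34, y -26. Each stopped hard with the fingertips reading about 67.4 mm (home 68 mm). A side picture taken before the plate went on showed all six caps level.
- **Plate:** I gripped it by the bar handle, slid it in with its back edge tilted about 3° down, and felt it meet the stop. From the tool position, the back edge is at x 13.8, y -0.2, z 70.0 mm.
- **Final press:** The arm holds the plate down with about 27 N. The tool is within 0.01 rad of vertical, and the flat outline drawn on the side picture matched the plate just before this last, harder press.
- **Rear cover:** Its holes were at the same pixels in every side picture during the insertion and press.
- **Bystanders:** The arm never went near the flow meter, screwdriver or tin, though I did not measure their positions again at the end.

**Checks that disagreed:**
- The network's guess for the plate's front edge in the last picture, (210,240), was clearly wrong: it lies well off the plate.
- An image comparison of the cover against the first picture gave a weak shift of 0.7 px. I put that down to the arm's shadow, because the holes had not moved.

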